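# Put the occluder away in the press-to-open case

### The arm

A 6-joint arm with a two-finger parallel gripper is mounted at the origin on the work surface. World frame = base frame: x ahead of the robot, y to its left, z up, the work surface at z = 0. Lengths are in m, angles in degrees, forces in N, time in s.
With the tool pointing down it reaches from about 0.25 to 0.725 m from the base axis. Payload 9.7 kg.
Tool frame: the origin (TCP) lies between the finger pads; the fingertips stand 11 mm ahead of it and the grasp point (between the pads) lies 8 mm behind it; y points along the fingers, x is the direction in which the jaws open and shut, and the axes are right-handed (so a half turn about y gives the same grasp; the last joint's range is limited). The gripper opens to 85 mm and grips with 20 to 120 N. Pads are 22 mm wide; open, the fingers measure 114 mm over their backs; the gripper's body (76 mm by 85 mm) begins 54 mm behind the grasp point. The pads swing forward as they close: fully open they stand 13 mm farther back than shut.
Start: joints at [65.031, 4.979, 10.078, 95.1, 0, 90], TCP at [0.232, 0.499, 0.242] pointing down, gripper open.
Joint ranges: [-179.16, 179.16], [-48.56, 103.87], [-65.8, 70.77], [-126.05, 130.52], [-82.76, 87.17], [-180, 180]. Speed limits (degrees/s): [127.2, 127.2, 147.25, 180, 180, 180].

### API

Orientations are given as [roll, pitch, yaw] about the fixed x, y, z axes, in that order (R = Rz(yaw) Ry(pitch) Rx(roll)).
In Python, from workcell import bot, vision gives the robot as it stands. The module is installed in compiled form; this text tells all that it offers.
- The arm moves only by the shell command python3 -m crank 'ROWS' [OPENING] [FORCE]. ROWS is text: rows parted by semicolons, each of 6 numbers parted by spaces: the shift along the tool's x, y, z in m, then the turn, a rotation vector about the tool's x, y, z in rad. A call has 1 to 8 rows; each row is the pose to reach, as a shift and turn from the pose commanded when the call began, along the tool's axes at that moment; what a row does not reach only later rows make up. A row lasts 1/10 s, in which the tool goes at most 50 mm and 8.59 degrees, less where a joint would pass 70% of its speed; a pose out of reach is approached as far as the arm can. A call with a gripper value outside its range is refused whole. OPENING is the gripper's target within -1 to 1 (shut at 1, half-way at 0, fully open at -1), set as the call begins (- or left out, the last holds). The fingers move at their own pace and stop on an object; FORCE is the grip in N (left out, the last holds). Time passes only in rows, so rows that repeat a pose let the fingers close. It gives the time, the measured TCP pose, the force and the opening at its end, in the units of the state.
- bot.get_obs(): the state, without advancing time (a new reading comes with each control period).
- vision.camera(name): name is "scene" or "side" or "wrist"; returns the picture (480x640x3 uint8, red, green, blue); there is no depth.
- vision.get_calibration(name): a dict with "fx", "fy", "cx", "cy" (pixels), "rvec" (rotation vector, rad) and "tvec" (3), from world to camera coordinates, as OpenCV has them. Camera axes: x right, y down, z forward; pixel columns grow to the right and rows downward; lengths in m; the calibration is good to about 2 mm. A picture is of the moment at which its call begins: read the wrist's pose just before it. get_calibration takes no time and is no camera call; for the wrist camera it gives the pose at the moment of the call.
- bot.job_done(): hands the job in, once; it reports no verdict.
The state is a dict: "time": time; "q": joint angles; "qd": joint speeds; "joint_efforts": joint torques, N m; "ee_pos": TCP position; "tcp_rot": TCP orientation; "wrist_force": force on the tool from outside, world axes, zero at the start; "torque": the same for the moment, N m; "opening": finger opening in m.
Only numpy, scipy, OpenCV 4.12 (cv2) and the standard library are available. Lean on these libraries where they do the work, as an engineer would, in place of code of your own. Each camera call takes 0.05 s, during which the arm holds its last target. There are 200 camera calls.

### The job

Put the black eye occluder away in the eye-test case. Press down the front of the case's lid until its latch clicks, keep your fingers on the lid so that it rises slowly instead of flying open, and let it go fully open; then lay the occluder gently, not dropped, flat in the long trough at the front of the case and let go, leaving the lid open and the other things on the table where they are.

Things in the scene. Friction and masses are not known exactly. Their poses are not given: they have to be found in the camera images.
- case: Aluminium eye-test case, black corners, fixed: 172 deep (x) by 260 wide (y), walls 68 high. Origin under its centre on the table; x points to its back (hinge side), z up. Inside at the front is a grey-lined trough, 90 (x) by 236 (y), floor 31 above the table, 37 deep; behind it a row of lenses 62 high. Front wall 24 thick (latch inside), side walls 12.
- lid (a joint): Lid angle, rad: 0 shut and latched, grows as its front rises, 1.85 fully open at a stop, past upright. Pressed, it unlatches at about -0.025 (front about 4 mm down, 2 to 4 N) and stops hard at -0.037. A spring then lifts it as the fingers rise: free it shoots up at 3 to 4 rad/s (over 2 is flying open); past 1.2 the spring is weak and it drifts open alone, under 1.5 rad/s, and stays.
- lid_press (a point): Round grey press spot, 32 across, on the lid's top face: 20 from its front edge, on its middle line, 150 from the hinge line; moves with the lid, z out of its top. The lid is a plate 170 deep, 260 wide, 12 thick, its top 86 above the table when shut; a 29 mm steel latch hook hangs under its front middle.
- lid_hinge (a point): Middle of the lid's hinge line, at the back of the case (83 behind its centre), level with the lid's underside, 74 above the table. The hinge line runs along the case's y.
- trough (a point): Centre of the trough's floor, 17 in front of the case's centre; axes as the case. The occluder belongs here with its length along y, either way round.
- occluder: Black plastic eye occluder, a paddle 180 long lying flat: a disc 64 across, 10 thick at its +x end, a straight handle 22 wide (y), 18 high, 125 long at its -x end. Origin on the underside at mid-length, where the handle still is, x along its length, z up; about 90 g, balanced within 15 of the origin. On the left or right of the case.
- glasses_case: Bystander: closed blue glasses case 155 x 60 x 40, lying on the other side of the case from the occluder; origin under its centre.
- drops: Bystander: standing brown dropper bottle with a white cap, 42 across, 85 high; origin under its centre.
- tissues: Bystander: cardboard tissue box 115 x 115 x 85; origin under its centre.
Not all that is in view belongs to the job. Of the things shaped like the occluder, the black one is meant.

How it is judged:
By the outcome, as a careful person would: the job done as asked, in the order asked, and still so for the second after the job is handed in, with the robot touching nothing.
It also fails if it takes over 61 s, if anything falls off the work surface, if the arm or the gripper's body presses on something with over 40 N, if the wrist force passes 120 N, or if a joint passes its speed limit or range.

## Working session

There is one attempt and no reset: what is moved stays moved. The work goes in short steps, Python scripts to look and compute and a shell command to move; the robot and the scene stay as the last step left them, time stands still between calls to the robot, and variables do not carry over. Pictures are saved under pics/ and viewed, about 8 in all and at most 12, crops included, and the job is handed in when it is done.

```bash
mkdir -p pics
python3 - <<'E'
from workcell import bot, vision
import cv2, numpy as np
print(bot.get_obs())
for n in ("scene","side"):
    im=vision.camera(n); cv2.imwrite(f"pics/{n}0.png",im[:,:,::-1]); c=vision.get_calibration(n); print(n,c, -cv2.Rodrigues(np.array(c["rvec"],float))[0].T@np.array(c["tvec"],float).ravel())
E
```

```text
{'time': 0.0, 'q': array([ 6.50326508e+01,  5.01185654e+00,  1.00330807e+01,  9.50997319e+01,
       -1.12830486e-03,  8.99987301e+01]), 'qd': array([-0.03581165, -0.05848091, -0.03534685,  0.02051457,  0.0427689 ,
       -0.02231549]), 'joint_efforts': array([-1.10361594e-03, -5.20392430e+01,  4.64802933e+01,  1.61680696e-02,
       -7.55858582e-05, -1.37618770e-05]), 'ee_pos': array([0.23206669, 0.49839718, 0.24156351]), 'tcp_rot': array([-9.00011266e+01,  7.85077245e-02,  6.50339207e+01]), 'wrist_force': array([ 0.78424989,  1.04872004, -0.29454552]), 'torque': array([-0.01512464,  0.03091495, -0.00980058]), 'opening': 0.08487320616277243}
scene {'fx': 538.1125834724162, 'fy': 538.1125834724162, 'cx': 327.35238480339837, 'cy': 240.67434729342497, 'rvec': array([ 1.01268609,  2.57324806, -0.86188344]), 'tvec': array([ 0.39079003, -0.25382805,  1.41154146])} [1.01552605 0.49648073 0.96530231]
side {'fx': 606.7056216462533, 'fy': 606.7056216462533, 'cx': 328.78506939475113, 'cy': 244.07402430995157, 'rvec': array([ 0.21222062, -2.6588484 ,  1.53739898]), 'tvec': array([0.53916757, 0.12205139, 1.32866349])} [0.38010793 1.16014274 0.76192629]
```

View pics/scene0.png

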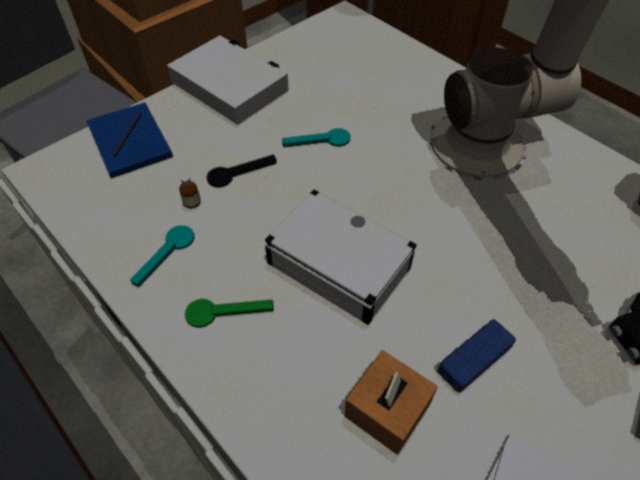

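View pics/side0.png

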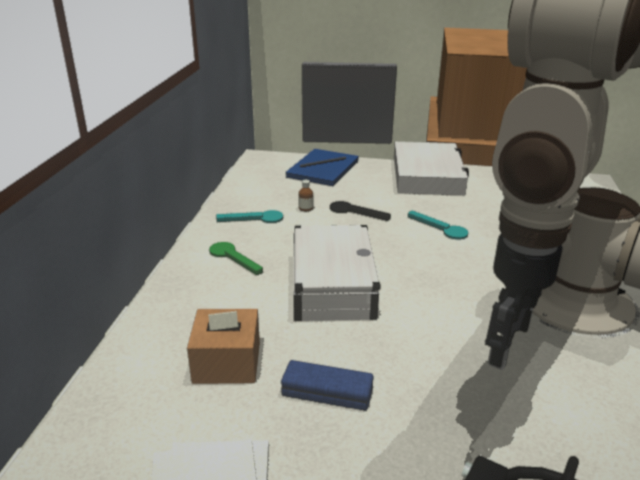

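The scene view shows the case at about (340,250) with its grey press spot at (358,222) facing the robot. The black occluder has its disc at (219,177) and its handle end at (276,160), and the drops bottle stands nearby at (190,193). The side view agrees: spot (363,252), occluder (340,207) to (389,215), bottle (306,195).

```bash
cat > h.py <<'E'
import cv2, numpy as np
from workcell import bot, vision
from scipy.spatial.transform import Rotation as Ro
def cal(n):
    c=vision.get_calibration(n); R=Ro.from_rotvec(np.ravel(c["rvec"])).as_matrix(); t=np.ravel(c["tvec"])
    return c,R,t
def ray(C,uv):
    c,R,t=C; d=R.T@np.array([(uv[0]-c["cx"])/c["fx"],(uv[1]-c["cy"])/c["fy"],1]); return -R.T@t,d
def onz(C,uv,z):
    o,d=ray(C,uv); return o+d*(z-o[2])/d[2]
def proj(C,p):
    c,R,t=C; q=R@np.array(p)+t; return np.array([c["fx"]*q[0]/q[2]+c["cx"],c["fy"]*q[1]/q[2]+c["cy"]])
def blob(mask,near,r=60):
    n,l,s,ce=cv2.connectedComponentsWithStats(mask.astype(np.uint8))
    k=[i for i in range(1,n) if s[i,4]>40 and np.hypot(*(ce[i]-near))<r]
    i=min(k,key=lambda i:np.hypot(*(ce[i]-near))); return l==i,ce[i],s[i]
def tool(o=None):
    o=o or bot.get_obs(); return np.array(o["ee_pos"]),Ro.from_euler("xyz",o["tcp_rot"],degrees=True).as_matrix()
E
python3 - <<'E'
from h import *
for n,spot,occ,lid in (("scene",(358,222),(242,170),(340,240)),("side",(363,252),(360,210),(332,250))):
    C=cal(n); im=cv2.imread(f"pics/{n}0.png"); hsv=cv2.cvtColor(im,cv2.COLOR_BGR2HSV); g=hsv[:,:,2].astype(int)
    print(n, "V spot",g[spot[1],spot[0]],"lid",g[lid[1],lid[0]])
    m,ce,s=blob(g<(g[spot[1],spot[0]]+g[lid[1],lid[0]])/2,np.array(spot),15); print("spot",ce,s,onz(C,ce,.086))
    m,ce,s=blob((g<70),np.array(occ),25); print("occ",ce,s)
    ys,xs=np.nonzero(m); P=np.array([onz(C,p,.009) for p in zip(xs,ys)])[:,:2]
    c0=P.mean(0); w,V=np.linalg.eigh(np.cov((P-c0).T)); ax=V[:,1]; u=(P-c0)@ax; v=(P-c0)@V[:,0]
    wid=lambda a:np.ptp(v[a]) if a.sum()>3 else 0
    if wid(u<u.min()+.05)>wid(u>u.max()-.05): ax=-ax; u=-u
    h=u<np.median(u)  # handle is at low u if disc at +x
    print("len",np.ptp(u),"disc->+x ax",ax,np.degrees(np.arctan2(ax[1],ax[0])),"mid",c0+ax*(u.max()+u.min())/2)
    lo=u<u.max()-.075; Q=P[lo]; cq=Q.mean(0); w,V=np.linalg.eigh(np.cov((Q-cq).T)); a=V[:,1]*np.sign(V[:,1]@ax); print("handle axis deg",np.degrees(np.arctan2(a[1],a[0])),"handle centre",cq,"ext",((Q-cq)@a).min(),((Q-cq)@a).max())
    # lid top
    m,ce,s=blob((g>g[lid[1],lid[0]]-25)&(cv2.Canny(g.astype(np.uint8),40,80)==0),np.array(lid),40); print("lidblob",ce,s)
# lid corners by eye, scene, top plane
C=cal("scene")
for p in ((315,193),(414,243),(369,298),(268,238)): print(p,onz(C,p,.086))
C=cal("side")
for p in ((296,226),(371,226),(376,284),(295,284)): print(p,onz(C,p,.086))
for n,p in (("scene",(191,204)),("side",(306,208))): print("drops",onz(cal(n),p,0))
E
```

```text
scene V spot 75 lid 141
spot [357.57777778 221.15555556] [351 216  14  12 135] [0.46845068 0.02021673 0.086     ]
occ [236.51152074 170.85368664] [207 155  69  33 868]
len 0.17939672929861245 disc->+x ax [ 0.9595271  -0.28161632] -16.356695233862734 mid [ 0.51318673 -0.3340988 ]
handle axis deg -18.306131711557345 handle centre [ 0.47853332 -0.32394055] ext -0.0533089899139876 0.05045222829336567
lidblob [334.28642298 271.56863847] [     3      2    637    478 156625]
side V spot 116 lid 198
spot [363.18072289 252.13253012] [357 249  14   7  83] [0.46736415 0.0222022  0.086     ]
occ [357.49382716 210.03950617] [331 202  59  18 405]
len 0.17084399711287307 disc->+x ax [ 0.9616489  -0.27428342] -15.919315392636003 mid [ 0.50929019 -0.32903709]
handle axis deg -20.322991708283304 handle centre [ 0.47234884 -0.31889645] ext -0.04722257523462536 0.04976418307174941Traceback (most recent call last):
  File "<stdin>", line 15, in <module>
  File "h.py", line 16, in blob
    i=min(k,key=lambda i:np.hypot(*(ce[i]-near))); return l==i,ce[i],s[i]
ValueError: min() iterable argument is empty
```

```bash
python3 - <<'E'
import cv2
a=cv2.imread("pics/scene0.png")[130:330,160:430]; b=cv2.imread("pics/side0.png")[190:330,280:410]
cv2.imwrite("pics/z.png",cv2.vconcat([cv2.resize(a,(405*1,300),interpolation=2),cv2.resize(b,(405,300),interpolation=2)]))
E
python3 - <<'E'
from h import *
C=cal("scene"); 
def q(C,ps):
    P=np.array([onz(C,p,.086)[:2] for p in ps]); print(P.round(4), "mean",P.mean(0))
    for i in range(4): d=P[(i+1)%4]-P[i]; print(np.linalg.norm(d).round(4),np.degrees(np.arctan2(d[1],d[0])).round(1))
q(C,((315,193),(414,243),(369,298),(268,238)))
C2=cal("side"); q(C2,((296,226),(371,226),(376,284),(295,284)))
for n,p in (("scene",(191,204)),("side",(306,208))): print("drops",onz(cal(n),p,0))
E
```

```text
[[ 0.4806 -0.0999]
 [ 0.4243  0.1396]
 [ 0.5864  0.1683]
 [ 0.6359 -0.0732]] mean [0.5318167  0.03369659]
0.2461 103.2
0.1646 10.0
0.2466 -78.4
0.1576 -170.2
[[ 0.6351 -0.0699]
 [ 0.4615 -0.1011]
 [ 0.4293  0.1423]
 [ 0.5891  0.1702]] mean [0.52873892 0.03539748]
0.1765 -169.8
0.2455 97.5
0.1622 9.9
0.2444 -79.1
drops [ 0.66813652 -0.331215    0.        ]
drops [ 0.66094659 -0.33546376  0.        ]
```

View pics/z.png

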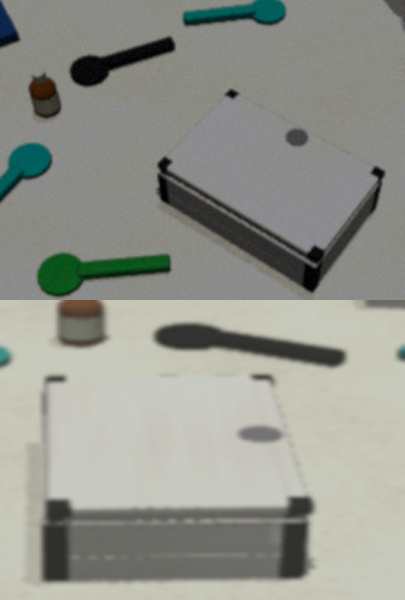

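The crops agree: the lid spot is near (0.468, 0.021), the case yaw is about 10.5°, and the occluder is near (0.512, -0.331) at about -18°. I'll hover over the spot with the fingers shut.

```bash
cat >> h.py <<'E'
def go(p,yaw,roll_extra=None):
    P,R=tool(); T=Ro.from_euler("xyz",[-90,0,yaw],degrees=True).as_matrix()
    print("shift",(R.T@(np.array(p)-P)).round(4),"turn",Ro.from_matrix(R.T@T).as_rotvec().round(4))
E
python3 -c "
from h import *
go((.476,.0225,.20),10.5)"
```

```text
shift [-0.3284  0.042  -0.422 ] turn [ 6.000e-04  9.517e-01 -1.100e-03]
```

```bash
R="-.328 .042 -.422 0 .952 0"; python3 -m crank '-.328 .042 -.422 0 .952 0;-.328 .042 -.422 0 .952 0;-.328 .042 -.422 0 .952 0;-.328 .042 -.422 0 .952 0;-.328 .042 -.422 0 .952 0;-.328 .042 -.422 0 .952 0;-.328 .042 -.422 0 .952 0;-.328 .042 -.422 0 .952 0' 1 30
python3 -c "
from h import *
go((.476,.0225,.20),10.5)"
```

```text
time: 0.9
ee_pos: [0.4146, 0.1419, 0.2107]
tcp_rot: [-90.0, -0.0, 10.4]
wrist_force: [0.7, 0.1, -0.4]
opening: 0.0003
shift [ 0.0388  0.0107 -0.1285] turn [-0.0001 -0.0021  0.0002]
```

```bash
python3 -m crank '.039 .011 -.129 0 -.002 0;.039 .011 -.129 0 -.002 0;.039 .011 -.129 0 -.002 0;.039 .011 -.129 0 -.002 0;.039 .011 -.129 0 -.002 0'
python3 - <<'E'
from h import *
C=cal("wrist"); im=vision.camera("wrist"); cv2.imwrite("pics/w1.png",im[:,:,::-1])
print(tool()[0]); print("spot at",proj(C,(.468,.021,.086)),"tip",proj(C,(*tool()[0][:2],tool()[0][2]-.011)))
E
```

```text
time: 1.4
ee_pos: [0.476, 0.0235, 0.1995]
tcp_rot: [-90.0, 0.1, 10.5]
wrist_force: [0.2, -0.2, 0.0]
opening: -0.0001
[0.47582244 0.02424524 0.19972565]
spot at [305.6609174  237.69714462] tip [315.56522149 301.05588645]
```

View pics/w1.png

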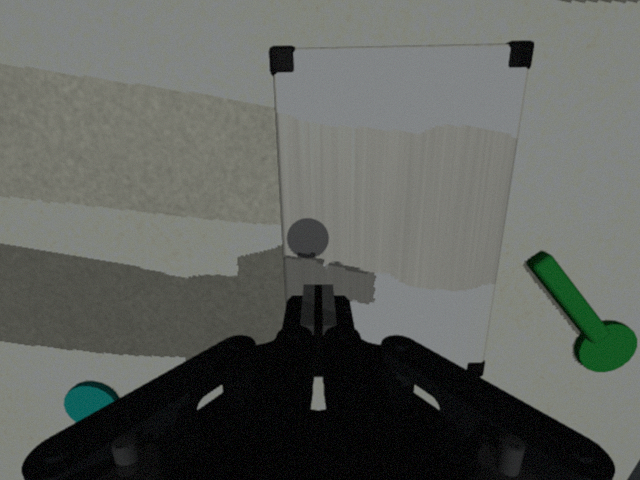

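The wrist view confirms the spot at (308,238), against a predicted (306,238). The lid's corners are at (270,47) and (532,42), with its back edge running down to (484,372).

Run:
```python
from h import *
C=cal("wrist")
P=[onz(C,p,.086)[:2] for p in ((308,238),(271,47),(283,212),(532,42),(485,368))]; print(np.round(P,4))
for a,b in ((1,2),(1,3),(3,4)):
    d=P[b]-P[a]; print(np.linalg.norm(d),np.degrees(np.arctan2(d[1],d[0])))
```

```text
[[ 0.4697  0.0217]
 [ 0.4236  0.1451]
 [ 0.4479  0.0384]
 [ 0.5883  0.1787]
 [ 0.642  -0.0671]]
0.10944786187200457 -77.17497025988864
0.1681490201870496 11.543077921016328
0.251650845975763 -77.68128250768945
```

```bash
python3 -m crank '0 .07 .002 0 0 0;0 .07 .002 0 0 0;0 .09 .002 0 0 0;0 .095 .002 0 0 0;0 .098 .002 0 0 0;0 .100 .002 0 0 0'
```

```text
time: 2.05
ee_pos: [0.4761, 0.0266, 0.1009]
tcp_rot: [-90.0, -0.1, 10.7]
wrist_force: [-0.1, -0.2, 0.0]
opening: 0.0001
```

```bash
python3 -m crank '0 .002 0 0 0 0;0 .004 0 0 0 0;0 .005 0 0 0 0;0 .005 0 0 0 0'; python3 -m crank '0 .0015 0 0 0 0;0 .0015 0 0 0 0'
```

```text
time: 2.45
ee_pos: [0.4761, 0.0261, 0.0954]
tcp_rot: [-90.0, -0.1, 10.6]
wrist_force: [-0.1, 1.3, 3.0]
opening: 0.0001
time: 2.65
ee_pos: [0.4759, 0.0261, 0.0934]
tcp_rot: [-90.0, -0.0, 10.6]
wrist_force: [1.3, 1.3, 1.5]
opening: -0.0002
```

```bash
python3 -m crank '0 .0007 0 0 0 0;0 .001 0 0 0 0;0 .001 0 0 0 0'; python3 -m crank '0 .0007 0 0 0 0;0 .0007 0 0 0 0'
```

```text
time: 2.95
ee_pos: [0.4758, 0.0261, 0.0924]
tcp_rot: [-90.0, -0.0, 10.6]
wrist_force: [1.9, 2.1, 2.1]
opening: 0.0004
time: 3.15
ee_pos: [0.4758, 0.026, 0.0917]
tcp_rot: [-90.0, -0.0, 10.6]
wrist_force: [1.3, 0.8, 2.4]
opening: 0.0004
```

```bash
python3 -m crank '0 .0007 0 0 0 0;0 .0007 0 0 0 0'; python3 -m crank '0 .0007 0 0 0 0;0 .0007 0 0 0 0'
```

```text
time: 3.35
ee_pos: [0.4757, 0.026, 0.091]
tcp_rot: [-90.0, -0.0, 10.6]
wrist_force: [-0.2, 0.5, 3.3]
opening: 0.0001
time: 3.55
ee_pos: [0.4758, 0.0261, 0.0904]
tcp_rot: [-90.0, -0.0, 10.6]
wrist_force: [-0.5, 1.1, 2.9]
opening: 0.0001
```

```bash
python3 -m crank '0 .0007 0 0 0 0;0 .0007 0 0 0 0'; python3 -m crank '0 .0007 0 0 0 0;0 .0007 0 0 0 0'
```

```text
time: 3.75
ee_pos: [0.4757, 0.026, 0.0896]
tcp_rot: [-90.0, -0.0, 10.6]
wrist_force: [-0.6, 1.2, 4.2]
opening: 0.0002
time: 3.95
ee_pos: [0.4757, 0.026, 0.0889]
tcp_rot: [-90.0, -0.0, 10.6]
wrist_force: [-0.3, 0.2, 4.0]
opening: -0.0
```

```bash
python3 -m crank '0 .0007 0 0 0 0;0 .0007 0 0 0 0'; python3 -m crank '0 .0007 0 0 0 0;0 .0007 0 0 0 0'
```

```text
time: 4.15
ee_pos: [0.4757, 0.026, 0.0882]
tcp_rot: [-90.0, 0.0, 10.6]
wrist_force: [-0.3, 0.7, 5.2]
opening: -0.0001
time: 4.35
ee_pos: [0.4758, 0.026, 0.0876]
tcp_rot: [-90.0, -0.0, 10.6]
wrist_force: [-0.8, 1.3, 5.5]
opening: -0.0
```

```bash
python3 -m crank '0 -.003 0 0 0 0;0 -.006 0 0 0 0;0 -.009 0 0 0 0;0.0005 -.013 0 0 0 0;0.001 -.017 0 0 0 0;0.0015 -.021 0 0 0 0;0.002 -.025 0 0 0 0'
python3 - <<'E'
from h import *
im=vision.camera("side"); cv2.imwrite("pics/s2.png",cv2.resize(im[190:350,270:430,::-1],(480,480)))
E
```

```text
time: 5.05
ee_pos: [0.4778, 0.0264, 0.1129]
tcp_rot: [-90.0, -0.0, 10.6]
wrist_force: [1.3, 0.5, 2.0]
opening: 0.0004
```

View pics/s2.png

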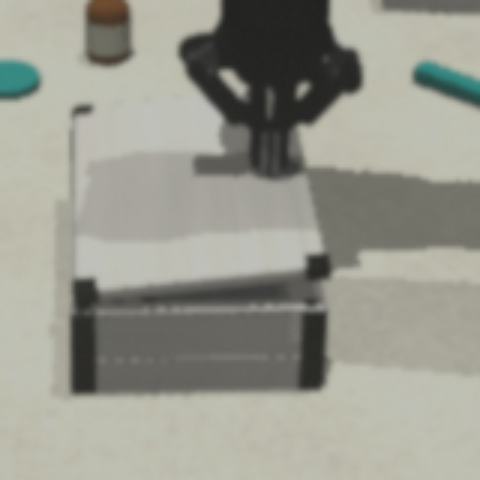

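Run:
```python
import numpy as np
r=.157
for t in np.arange(.1,1.41,.05): print(round(t,2),round(r*(1-np.cos(t))+.012*np.sin(t),4),round(r*np.sin(t)-.012*(1-np.cos(t)),4))
```

```text
0.1 0.002 0.0156
0.15 0.0036 0.0233
0.2 0.0055 0.031
0.25 0.0078 0.0385
0.3 0.0106 0.0459
0.35 0.0136 0.0531
0.4 0.0171 0.0602
0.45 0.0208 0.0671
0.5 0.025 0.0738
0.55 0.0294 0.0803
0.6 0.0342 0.0866
0.65 0.0393 0.0926
0.7 0.0447 0.0983
0.75 0.0503 0.1038
0.8 0.0562 0.109
0.85 0.0624 0.1139
0.9 0.0688 0.1184
0.95 0.0754 0.1227
1.0 0.0823 0.1266
1.05 0.0893 0.1302
1.1 0.0965 0.1334
1.15 0.1038 0.1362
1.2 0.1113 0.1387
1.25 0.1189 0.1408
1.3 0.1266 0.1425
1.35 0.1343 0.1438
1.4 0.1421 0.1448
```

The lid is unlatched: its front is raised to about (318,262) in the crop, with the fingers still on it. I'll continue along the arc.

```bash
python3 -m crank '.0016 -.0077 0 0 0 0;.0035 -.0154 0 0 0 0;.0058 -.0229 0 0 0 0;.0086 -.0303 0 0 0 0;.0116 -.0375 0 0 0 0;.0151 -.0446 0 0 0 0;.0188 -.0515 0 0 0 0;.023 -.0582 0 0 0 0'
```

```text
time: 5.9
ee_pos: [0.5006, 0.0307, 0.1713]
tcp_rot: [-90.0, 0.0, 10.6]
wrist_force: [0.3, -0.4, 0.1]
opening: -0.0001
```

Run:
```python
from h import *
im=vision.camera("side"); cv2.imwrite("pics/s3.png",cv2.resize(im[170:330,270:430,::-1],(480,480)))
print([bot.get_obs()["wrist_force"].round(1)])
```

```text
[array([-1.1,  0.4,  2. ])]
```

View pics/s3.png

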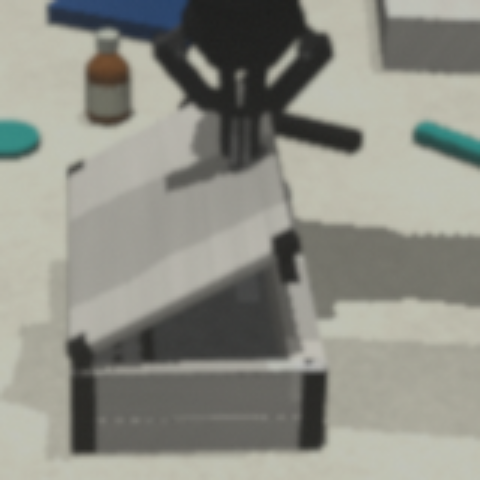

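The lid is at about 0.5 rad and the fingers are still in contact near (240,165) in the crop. Continuing.

```bash
python3 -m crank '.0044 -.0065 0 0 0 0;.0092 -.0128 0 0 0 0;.0143 -.0188 0 0 0 0;.0197 -.0245 0 0 0 0;.0253 -.03 0 0 0 0;.0312 -.0352 0 0 0 0;.0374 -.0401 0 0 0 0;.0438 -.0446 0 0 0 0'
python3 -m crank '.0066 -.0043 0 0 0 0;.0135 -.0082 0 0 0 0;.0205 -.0118 0 0 0 0;.0277 -.015 0 0 0 0;.035 -.0178 0 0 0 0;.0425 -.0203 0 0 0 0;.0501 -.0224 0 0 0 0;.0578 -.0241 0 0 0 0'
python3 - <<'E'
from h import *
im=vision.camera("side"); cv2.imwrite("pics/s4.png",cv2.resize(im[130:330,250:450,::-1],(500,500)))
print([bot.get_obs()["wrist_force"].round(1)])
E
```

```text
time: 6.75
ee_pos: [0.5439, 0.0388, 0.2157]
tcp_rot: [-90.0, 0.0, 10.6]
wrist_force: [0.8, -0.8, 0.6]
opening: 0.0002
time: 7.55
ee_pos: [0.6008, 0.0495, 0.2395]
tcp_rot: [-90.0, 0.0, 10.6]
wrist_force: [1.4, 0.2, -1.0]
opening: 0.0001
[array([ 0.1,  0.3, -0.7])]
```

View pics/s4.png

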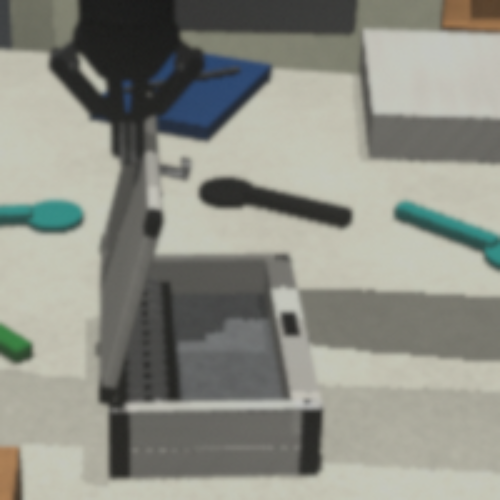

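The lid is at about 1.3 rad and near upright. I'll lift clear and let it drift open.

```bash
python3 -m crank '.008 -.03 0 0 0 0;.012 -.07 0 0 0 0;.012 -.10 0 0 0 0;.012 -.10 0 0 0 0'
python3 - <<'E'
from h import *
go((.512,-.331,.20),72)
c,s=np.cos(np.radians(-18)),np.sin(np.radians(-18))
E
```

```text
time: 8.0
ee_pos: [0.6126, 0.0516, 0.3439]
tcp_rot: [-90.0, -0.3, 10.6]
wrist_force: [0.5, 0.0, -0.4]
opening: -0.0
shift [-0.1701  0.1431 -0.3575] turn [ 0.0038 -1.0716  0.0049]
```

```bash
python3 -m crank '-.05 .0 -.15 0 -1.07 0;-.10 .0 -.25 0 -1.07 0;-.15 .04 -.30 0 -1.07 0;-.17 .10 -.357 0 -1.07 0;-.17 .143 -.357 0 -1.07 0;-.17 .143 -.357 0 -1.07 0;-.17 .143 -.357 0 -1.07 0;-.17 .143 -.357 0 -1.07 0' 0
python3 -m crank '0 0 0 0 0 0;0 0 0 0 0 0'
python3 - <<'E'
from h import *
go((.512,-.331,.20),72)
```

```text
time: 8.8
ee_pos: [0.52, -0.2959, 0.2165]
tcp_rot: [-90.0, -0.0, 72.2]
wrist_force: [0.0, -1.5, 0.6]
opening: 0.0427
time: 9.0
ee_pos: [0.5202, -0.295, 0.2168]
tcp_rot: [-89.9, -0.0, 71.8]
wrist_force: [0.7, 0.4, 0.7]
opening: 0.0426
shift [-0.0367  0.0167 -0.0035] turn [-0.0022 -0.0043  0.0006]bash: warning: here-document at line 35 delimited by end-of-file (wanted `E')
```

```bash
python3 -m crank '-.037 .017 -.0035 0 0 0;-.037 .017 -.0035 0 0 0;-.037 .017 -.0035 0 0 0'
python3 - <<'E'
from h import *
C=cal("wrist"); im=vision.camera("wrist"); bg=im[:,:,::-1].copy(); cv2.imwrite("pics/w5.png",bg)
print(tool()[0],"pred mid",proj(C,(.512,-.331,.018)))
s=cv2.imread("pics/w5.png"); side=vision.camera("side")[130:330,250:450,::-1]
cv2.imwrite("pics/m5.png",cv2.hconcat([cv2.resize(bg,(440,330)),cv2.resize(side,(330,330))]))
E
```

```text
time: 9.3
ee_pos: [0.5133, -0.3301, 0.2012]
tcp_rot: [-90.0, -0.0, 71.9]
wrist_force: [0.3, 0.4, 0.7]
opening: 0.0429
[ 0.51350873 -0.32979068  0.20167246] pred mid [316.13158365 212.44175637]
```

View pics/m5.png

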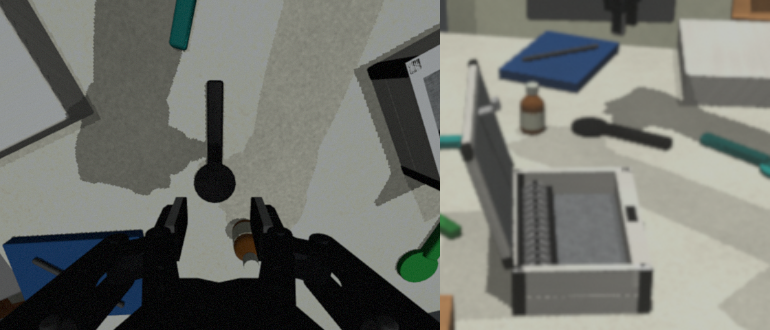

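The lid is fully open in the side view, leaning back. In the wrist view the handle runs straight up from the disc, from about (312,266) to (312,118) at full scale, so the jaws are nearly square to it.

Run:
```python
from h import *
# wrist camera is rigid and arm has held still: calibration now equals that at picture time
C=cal("wrist"); g=cv2.imread("pics/w5.png").max(2).astype(int)
m,ce,s=blob(g<55,np.array((313,210)),60); print(ce,s)
ys,xs=np.nonzero(m)
top=[];
for y in range(s[1]+8,s[1]+100,4):
    r=xs[ys==y]; top.append(((r.min()+r.max())/2,y))
P=np.array([onz(C,p,.014)[:2] for p in top]); c=P.mean(0); _,_,V=np.linalg.svd(P-c); a=V[0]*np.sign(V[0][0]); print("axis",np.degrees(np.arctan2(a[1],a[0])))
e=onz(C,(top[0][0],s[1]),.018)[:2]; f=onz(C,(312,s[1]+s[3]-1),.005)[:2]; te=(e-c)@a; tf=(f-c)@a
print("len",tf-te,"mid",c+a*(te+tf)/2, "mid from handle end",c+a*(te+.09))
mid=c+a*(te+tf)/2
go((*mid,.10),np.degrees(np.arctan2(a[1],a[0]))+90); np.save("mid.npy",mid)
```

```text
[312.0630152 220.4673017] [ 282  117   61  178 5459]
axis -18.407422929360347
len 0.17984904774650734 mid [ 0.51496038 -0.3356115 ] mid from handle end [ 0.51503199 -0.33563533]
shift [-0.0052  0.1019 -0.003 ] turn [ 0.0011  0.0064 -0.    ]
```

```bash
python3 -m crank '-.005 .05 -.003 0 .006 0;-.005 .10 -.003 0 .006 0;-.005 .14 -.003 0 .006 0;-.005 .165 -.003 0 .006 0;-.005 .18 -.003 0 .006 0;-.005 .187 -.003 0 .006 0;-.005 .187 -.003 0 .006 0' 0 30
python3 -c "
from h import *
m=np.load('mid.npy'); go((*m,.014),71.6)"
```

```text
time: 10.1
ee_pos: [0.5147, -0.3361, 0.0144]
tcp_rot: [-90.0, 0.0, 71.6]
wrist_force: [-0.6, 0.2, -0.3]
opening: 0.0426
shift [ 0.0005  0.0004 -0.0001] turn [ 0.0005 -0.     -0.0001]
```

```bash
python3 -m crank '0 0 0 0 0 0;0 0 0 0 0 0;0 0 0 0 0 0;0 0 0 0 0 0;0 0 0 0 0 0;0 0 0 0 0 0' 1 30
python3 -m crank '0 -.02 0 0 0 0;0 -.05 0 0 0 0;0 -.10 0 0 0 0;0 -.15 0 0 0 0;0 -.20 0 0 0 0;0 -.20 0 0 0 0;0 -.20 0 0 0 0'
python3 - <<'E'
from h import *
d=np.array([np.cos(np.radians(11.5)),np.sin(np.radians(11.5))])
spot=np.array([.469,.0215]); tr=spot+d*(.150-.083-.017); print("trough",tr)
go((*tr,.20),11.5)
E
```

```text
time: 10.7
ee_pos: [0.5152, -0.337, 0.0159]
tcp_rot: [-90.2, 0.0, 71.6]
wrist_force: [0.1, 0.5, 7.8]
opening: 0.0213
time: 11.4
ee_pos: [0.5147, -0.3368, 0.2157]
tcp_rot: [-90.2, 0.0, 71.6]
wrist_force: [0.0, -0.1, -1.7]
opening: 0.0211
trough [0.51799624 0.0314684 ]
shift [0.3504 0.0151 0.1135] turn [3.3000e-03 1.0481e+00 9.0000e-04]
```

The occluder is held (opening 21 mm). I'll carry it above the trough.

```bash
python3 -m crank '.02 0 .0 0 1.048 0;.05 0 .0 0 1.048 0;.09 0 .02 0 1.048 0;.14 0 .05 0 1.048 0;.19 0 .07 0 1.048 0;.24 0 .08 0 1.048 0;.29 0 .1 0 1.048 0;.35 .015 .113 0 1.048 0'
python3 -m crank '.06 .015 .02 0 0.0 0;.06 .015 .02 0 0.0 0;.06 .015 .02 0 0.0 0'
python3 - <<'E'
from h import *
go((.518,.0315,.20),11.5)
C=cal("wrist"); im=vision.camera("wrist")[:,:,::-1].copy(); cv2.imwrite("pics/w6.png",im)
E
```

```text
time: 12.2
ee_pos: [0.5143, -0.0091, 0.2051]
tcp_rot: [-90.0, 0.0, 11.2]
wrist_force: [1.9, -0.1, -0.7]
opening: 0.0209
time: 12.5
ee_pos: [0.5699, 0.0225, 0.1874]
tcp_rot: [-90.0, 0.3, 11.6]
wrist_force: [-1.1, -1.1, -1.5]
opening: 0.021
shift [-0.049  -0.0123  0.0193] turn [-0.0008  0.0024 -0.0047]
```

```bash
python3 -m crank '-.049 0 .019 0 0 0;-.049 0 .019 0 0 0;-.049 0 .019 0 0 0'
python3 - <<'E'
from h import *
go((.518,.0315,.15),11.5)
im=vision.camera("wrist")[:,:,::-1].copy(); C=cal("wrist")
y=np.radians(11.5); d=np.array([np.cos(y),np.sin(y)]); n=np.array([-d[1],d[0]]); t=np.array([.518,.0315])
for a,b in ((-.045,-.118),(-.045,.118),(.045,.118),(.045,-.118)):
    cv2.circle(im,tuple(proj(C,(*(t+a*d+b*n),.031)).astype(int)),5,(0,0,255),1)
    cv2.circle(im,tuple(proj(C,(*(t+a*d+b*n),.068)).astype(int)),5,(0,255,0),1)
cv2.imwrite("pics/w7.png",im)
E
```

```text
time: 12.85
ee_pos: [0.5166, 0.0292, 0.1911]
tcp_rot: [-90.0, -0.0, 11.5]
wrist_force: [0.6, 0.4, -1.4]
opening: 0.0209
shift [0.0018 0.0411 0.002 ] turn [ 0.0001 -0.0004  0.0002]
```

View pics/w7.png

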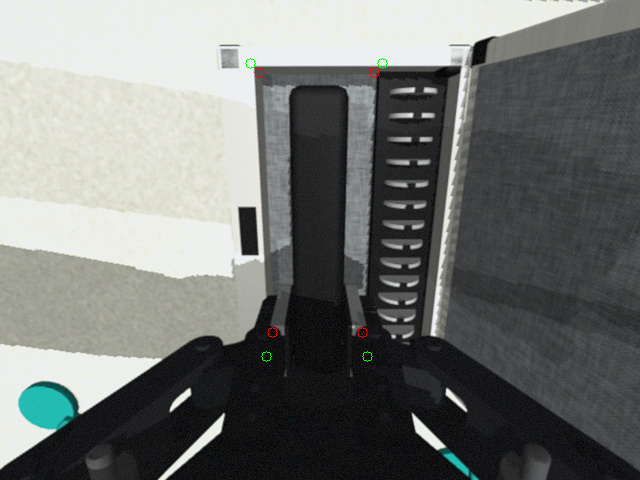

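The handle (column 319) lies central and parallel in the trough, whose floor edges are at columns 262 and 378. I'll nudge 3 mm back and descend.

```bash
python3 -m crank '.002 .03 0 0 0 0;.004 .07 0 0 0 0;.004 .10 0 0 0 0;.004 .12 0 0 0 0;.004 .13 0 0 0 0;.004 .136 0 0 0 0;.004 .138 0 0 0 0'
python3 -m crank '0 .001 0 0 0 0;0 .002 0 0 0 0;0 .003 0 0 0 0;0 .003 0 0 0 0'
```

```text
time: 13.6
ee_pos: [0.5225, 0.0304, 0.0532]
tcp_rot: [-90.0, -0.0, 11.5]
wrist_force: [-0.3, 0.9, -0.4]
opening: 0.021
time: 14.0
ee_pos: [0.5222, 0.0307, 0.0501]
tcp_rot: [-90.0, -0.0, 11.5]
wrist_force: [-0.2, -0.6, -1.1]
opening: 0.0209
```

```bash
python3 -m crank '0 .0007 0 0 0 0;0 .0014 0 0 0 0;0 .0014 0 0 0 0'
python3 -m crank '0 .0007 0 0 0 0;0 .0012 0 0 0 0;0 .0012 0 0 0 0'; python3 -m crank '0 .0006 0 0 0 0;0 .0008 0 0 0 0;0 .0008 0 0 0 0'
```

```text
time: 14.3
ee_pos: [0.5219, 0.0307, 0.0483]
tcp_rot: [-90.0, 0.0, 11.5]
wrist_force: [-1.2, 0.1, -0.8]
opening: 0.0213
time: 14.6
ee_pos: [0.5219, 0.0307, 0.0471]
tcp_rot: [-90.0, 0.0, 11.5]
wrist_force: [0.7, 0.6, -2.0]
opening: 0.021
time: 14.9
ee_pos: [0.522, 0.0307, 0.0463]
tcp_rot: [-90.0, 0.0, 11.5]
wrist_force: [0.0, 0.1, -2.5]
opening: 0.0213
```

```bash
python3 -m crank '0 .0006 0 0 0 0;0 .001 0 0 0 0;0 .001 0 0 0 0'; python3 -m crank '0 .0006 0 0 0 0;0 .001 0 0 0 0;0 .001 0 0 0 0'
```

```text
time: 15.2
ee_pos: [0.5221, 0.0307, 0.0459]
tcp_rot: [-90.0, -0.0, 11.5]
wrist_force: [-2.3, 0.4, 4.3]
opening: 0.0213
time: 15.5
ee_pos: [0.5221, 0.0307, 0.0458]
tcp_rot: [-90.0, -0.1, 11.5]
wrist_force: [-5.9, -0.3, 14.2]
opening: 0.0209
```

The floor is reached at TCP 0.046. I'll relax the press, then open partway.

```bash
python3 -m crank '0 -.0007 0 0 0 0;0 -.0013 0 0 0 0;0 -.0013 0 0 0 0'; python3 -m crank '0 0 0 0 0 0;0 0 0 0 0 0;0 0 0 0 0 0;0 0 0 0 0 0' 0.15 20
```

```text
time: 15.8
ee_pos: [0.5221, 0.0307, 0.0459]
tcp_rot: [-90.0, -0.0, 11.5]
wrist_force: [-1.5, -0.3, 4.0]
opening: 0.021
time: 16.2
ee_pos: [0.522, 0.0307, 0.0455]
tcp_rot: [-90.0, 0.0, 11.5]
wrist_force: [-0.3, -0.0, -0.1]
opening: 0.036
```

```bash
python3 -m crank '0 -.01 0 0 0 0;0 -.03 0 0 0 0;0 -.06 0 0 0 0;0 -.10 0 0 0 0;0 -.14 0 0 0 0;-.03 -.19 0 0 0 0;-.07 -.21 0 0 0 0;-.10 -.22 0 0 0 0'
python3 -m crank '-.04 0 .05 0 0 0;-.08 0 .10 0 0 0;-.12 0 .15 0 0 0;-.12 0 .18 0 0 0;-.12 0 .18 0 0 0'
python3 - <<'E'
from h import *
a=vision.camera("scene")[:,:,::-1]; b=vision.camera("side")[:,:,::-1]
cv2.imwrite("pics/f.png",cv2.vconcat([cv2.resize(a[120:370,100:500],(480,300)),cv2.resize(b[140:340,220:540],(480,300))]))
E
```

```text
time: 17.0
ee_pos: [0.4229, 0.0105, 0.2694]
tcp_rot: [-90.0, -0.2, 11.5]
wrist_force: [0.1, 0.2, -0.6]
opening: 0.0364
time: 17.5
ee_pos: [0.268, 0.165, 0.267]
tcp_rot: [-89.9, -0.1, 11.7]
wrist_force: [0.3, 0.3, 0.9]
opening: 0.0363
```

View pics/f.png

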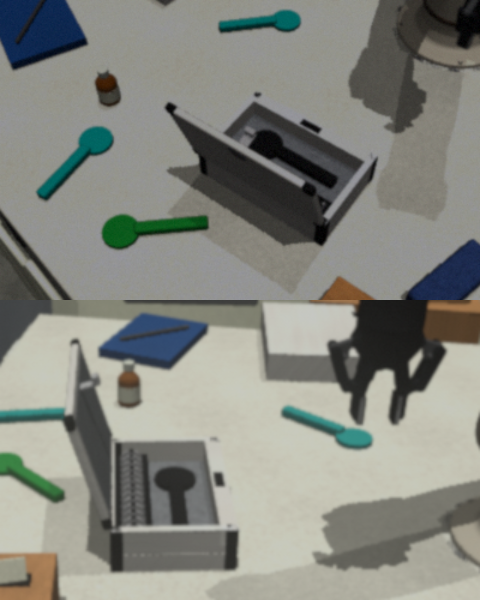

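The occluder lies flat in the trough, with its disc at (270,145) in the scene crop. The lid is fully open, the bystanders are where they were, and the robot is clear.

```bash
python3 -c "
from workcell import bot
print(bot.job_done(), bot.get_obs()['time'])"
```

```text
the job is handed in; nothing more can be done
the job is handed in; nothing more can be done
```

The black occluder is lying flat in the case's front trough with the lid fully open, and the job was handed in at about 17.6 s.

- **Lid:** I pressed the front until it unlatched, then kept the shut fingers on it along its arc at about 0.5 rad/s up to about 1.3 rad. From there I lifted clear and it drifted fully open.
- **Occluder:** I gripped the handle at mid-length and carried it over. I lowered it until it touched the floor of the trough, with a brief 14 N press that I eased off, and then let go.

**Last checks:** the final scene and side pictures show the occluder flat in the trough along its length and the lid open. The dropper bottle looks unmoved and the robot is clear of everything. The glasses case and tissue box are cut off at the edge of those crops. I judged them unmoved from what shows and because the arm went nowhere near them after the start.

**What disagreed:**
- **Finger reach:** the fingertips seem to reach a few millimetres farther ahead than stated. As a result they touched the table with about 8 N while gripping the occluder.
- **Lid press:** it went about 9 mm below the nominal top by the stated finger length, with force never above about 6 N.
- **Carry move:** one row overshot by about 5 cm in open air. I corrected it, and nothing was touched.

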